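Find the objective that still has its glass and show it over the lamp

ROBOT

A 6-joint arm with a two-finger parallel gripper is mounted at the origin on the work surface. World frame = base frame: x ahead of the robot, y to its left, z up, the work surface at z = 0. Lengths are in mm, angles in rad, forces in N, time in s.
With the tool pointing down it reaches from about 275 to 750 mm from the base axis. Payload 10.2 kg.
Tool frame: the origin (TCP) lies at the very end of the fingers, on their centre line; the grasp point (between the pads) lies 19 mm behind it; z points along the fingers, y is the line along which they close (so a half turn about z gives the same grasp; the last joint's range is limited). The gripper opens to 85 mm and grips with 20 to 120 N. Pads are 22 mm wide; open, the fingers measure 114 mm over their backs; the gripper's body (76 mm by 85 mm) begins 54 mm behind the grasp point. The pads swing forward as they close: fully open they stand 13 mm farther back than shut.
Start: joints at [-1.461, 0.313, 1.498, -0, 1.331, -0.223], TCP at [171.5, -496.205, 231.294] pointing down, gripper open.
Joint ranges: [-2.94, 2.94], [-0.97, 2.17], [0.19, 2.56], [-1.23, 4.37], [0.02, 3.11], [-2.88, 2.88]. Speed limits (rad/s): [2.39, 2.39, 3.01, 3.14, 3.14, 3.14].

INTERFACE

Orientations are given as a unit quaternion [w, x, y, z].
In Python, from rig import * gives the robot as it stands. The module is installed in compiled form; this text tells all that it offers.
- The arm moves only by the shell command python3 -m crank 'ROWS' [FORCE]. ROWS is JSON, a list that holds one entry, the list of rows, each a list of 7 numbers: the shift along the tool's x, y, z in units of 25 mm (1.0 is 25 mm), then the turn, a rotation vector about the tool's x, y, z in units of 8 degrees (1.0 is 8 degrees), then the finger opening in mm, from 0 to 85.4. A call has exactly 8 rows; each row shifts and turns the commanded pose from where the row before left it, along the tool's axes as they then stand; what a row does not reach is not made up. A row lasts 1/10 s, in which the tool goes at most 50 mm and 8.59 degrees, less where a joint would pass 70% of its speed; a pose out of reach is approached as far as the arm can. A call is refused whole if a number of a shift passes 1 or a number of a turn 1, either way. A call with a gripper value outside its range is refused whole. The fingers move at their own pace and stop on an object; FORCE is the grip in N (left out, the last holds). Time passes only in rows, so rows that do not move let the fingers close, or fill a call up. It gives the time, the measured TCP pose, the force, the opening and the grip force at its end, in the units of the state.
- sense(): the state, without advancing time (a new reading comes with each control period).
- capture(name): name is "scene" or "top" or "wrist"; returns the picture (400x640x3 uint8, blue, green, red); there is no depth.
- camera_model(name): a dict with "fx", "fy", "cx", "cy" (pixels), "world_from_camera" (4x4, takes a point from camera to world coordinates); the wrist camera has in their place "T_tool_cam" (4x4, takes a point from camera to tool coordinates, whose origin is the TCP and whose axes are the flange's). Camera axes: x right, y up, looking along -z (the intrinsics and any distortion apply to the point x, -y, -z); pixel columns grow to the right and rows downward; lengths in mm; the calibration is good to about 2 mm. A picture is of the moment at which its call begins: read the wrist's pose just before it. camera_model takes no time and is no camera call.
- finish_job(): hands the job in; it is judged then, once.
The state is a dict: "time_s": time; "joints": joint angles; "dq": joint speeds; "tau": joint torques, N m; "eef_pos": TCP position; "ee_rot": TCP orientation; "force": force on the tool from outside, world axes, zero at the start; "wrist_torque": the same for the moment, N m; "grip_width": opening from 0.0 (shut) to 1.0 (fully open); "grip_force": force on a finger pad.
Only numpy, scipy, OpenCV 4.12 (cv2) and the standard library are available. Lean on these libraries where they do the work, as an engineer would, in place of code of your own. Each camera call takes 0.05 s, during which the arm holds its last target. There are 200 camera calls.

TASK

First seat the black stage plate fully home and flat over the two pegs of the white lamp base and let it go. Then lift the two look-alike objectives out of their rack one after the other, the one by the orange dot first and each well clear of the rack, to feel which is the heavier, complete one; the lighter, empty one must end standing in a nest of the rack, let go. Finish while still holding the heavier one in the gripper, upright and still, centred over the lit opening of the seated plate with its underside about 50 mm above the plate, touching nothing else; do not tip an objective over or disturb the bottle, dish or screwdriver.

Things in the scene. Friction and masses are not known exactly. Their poses are not given: they have to be found in the camera images.
- stage_plate: Loose black plate, 56 (x) by 140 (y) by 10 mm, 0.25 kg. Two aluminium rails, 70 mm long, stand mid-way on its long edges to 30 mm above the underside, outer faces 56 mm apart along x: grip over them from above. Round 14 mm peg through-holes at y = +55 and -55 mm; 30 mm opening in the centre. Fits either way round. Origin: centre of underside, z up; starts flat on the bench.
- lamp_base: White fixed box, 130 (x) by 170 (y) by 35 mm high. Two steel pegs, 10 mm thick with tapered tips, stand 17 mm above its top at y = +55 and -55 mm, x = 0; a round lit window between them. Origin: centre of underside, z up. Seated, the plate lies flat on the top, pegs through its holes, its x and y along the box's.
- lamp_window (a point): The centre of the lit window, on the top face of the lamp base, 35 mm above the bench; axes as the lamp base. The seated plate's origin comes to this point.
- rack: A fixed blue block, 80 mm (its x) by 200 mm (its y) by 22 mm high, with two round nests in its top, 44 mm across and 10 mm deep, at y = +60 and -60 mm. Origin at the centre of its underside, z up. The plate and the rack may each stand on either side of the lamp base.
- nest_1 (a point): Centre of the floor of the rack's nest at y = +60 mm, the one with the orange dot beside it, 12 mm above the bench.
- nest_2 (a point): Centre of the floor of the rack's nest at y = -60 mm, 12 mm above the bench.
- objective_1: Microscope objective standing nose up in nest 1, by the orange dot: barrel 38 mm across from its underside to 46 mm up, then a taper to a 22 mm nose, 64 mm high; steel with a yellow band and brass foot. Looks like the other one; the complete one weighs 0.34 to 0.47 kg, the empty one 0.15 to 0.22 kg, either may be which. Origin: centre of underside, z up; yaw has no meaning.
- objective_2: Microscope objective standing nose up in nest 2: barrel 38 mm across from its underside to 46 mm up, then a taper to a 22 mm nose, 64 mm high; steel with a yellow band and brass foot. Looks like the other one; the complete one weighs 0.34 to 0.47 kg, the empty one 0.15 to 0.22 kg, either may be which. Origin: centre of underside, z up; yaw has no meaning.
- oil_bottle: Amber bottle with a black cap, 40 mm across and 85 mm high, standing on the bench. A bystander. Origin at the centre of its underside.
- petri_dish: Clear lidded dish with pink medium, 60 mm across and 15 mm high, on the bench near the robot. A bystander. Origin at the centre of its underside.
- screwdriver: Screwdriver 150 mm long lying on the bench along its own x, beyond the lamp base. A bystander. Origin under it.
Not all that is in view belongs to the job. There is more than one size of the rack; the one meant has the size given above.

How it is judged:
By the outcome, as a careful person would: the job done as asked, in the order asked, and still so for the second after the job is handed in, while the arm keeps its last pose, push and grip.
It also fails if it takes over 72 s, if anything falls off the work surface, if the arm or the gripper's body presses on something with over 40 N, if the wrist force passes 120 N, or if a joint passes its speed limit or range.

## Working session

There is one attempt and no reset: what is moved stays moved. The work goes in short steps, Python scripts to look and compute and a shell command to move; the robot and the scene stay as the last step left them, time stands still between calls to the robot, and variables do not carry over. Pictures are saved under pics/ and viewed, at most 15 in all, crops included, and the job is handed in when it is done.

```bash
mkdir -p pics
python3 - <<'E'
from rig import *
import cv2,numpy as np
s=sense();print({k:np.round(v,3).tolist() for k,v in s.items()})
for n in("scene","top","wrist"):
    im=capture(n);cv2.imwrite(f"pics/{n}0.png",im)
    m=camera_model(n);print(n,{k:np.round(v,3).tolist() for k,v in m.items()})
E
```

```text
{'time_s': 0.0, 'joints': [-1.461, 0.313, 1.498, -0.0, 1.331, -0.223], 'dq': [0.002, 0.002, 0.001, -0.002, -0.001, 0.001], 'tau': [0.0, -41.227, -25.974, -0.0, 0.004, -0.0], 'eef_pos': [171.485, -495.934, 230.738], 'ee_rot': [-0.001, 0.986, 0.166, 0.0], 'force': [0.203, -0.327, 0.535], 'wrist_torque': [-0.021, 0.024, 0.002], 'grip_force': 0.0, 'grip_width': 1.001}
scene {'fx': 520.683, 'fy': 520.683, 'cx': 314.15, 'cy': 207.034, 'world_from_camera': [[0.759, -0.45, 0.47, 1251.164], [0.651, 0.531, -0.542, -841.14], [-0.006, 0.718, 0.696, 1072.782], [0.0, 0.0, 0.0, 1.0]]}
top {'fx': 498.901, 'fy': 498.901, 'cx': 320.936, 'cy': 191.333, 'world_from_camera': [[-0.011, 0.985, -0.173, 326.574], [-1.0, -0.009, 0.011, -40.936], [0.01, 0.174, 0.985, 1487.028], [0.0, 0.0, 0.0, 1.0]]}
wrist {'fx': 319.073, 'fy': 319.073, 'cx': 314.676, 'cy': 201.113, 'T_tool_cam': [[-0.0, 0.951, 0.309, 79.388], [1.0, 0.0, -0.001, -0.52], [-0.001, 0.309, -0.951, -142.032], [0.0, 0.0, 0.0, 1.0]]}
```

View pics/top0.png

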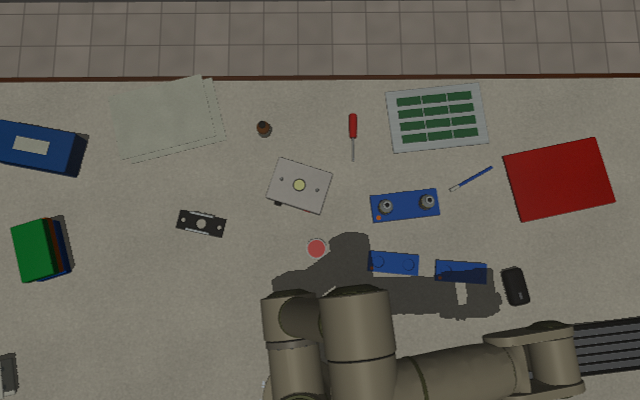

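View pics/scene0.png

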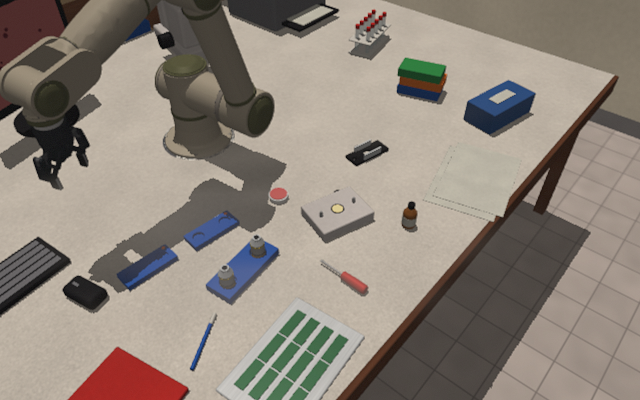

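```bash
cat > h.py <<'E'
from rig import *
import cv2,numpy as np
from scipy.spatial.transform import Rotation as R
def pose(s=None):
    s=s or sense();w,x,y,z=s['ee_rot'];T=np.eye(4);T[:3,:3]=R.from_quat([x,y,z,w]).as_matrix();T[:3,3]=s['eef_pos'];return T
def cast(n,uv,z,T=None):
    m=camera_model(n);W=np.array(m['world_from_camera']) if n!='wrist' else T@np.array(m['T_tool_cam'])
    uv=np.atleast_2d(uv).astype(float);d=np.c_[(uv[:,0]-m['cx'])/m['fx'],-(uv[:,1]-m['cy'])/m['fy'],-np.ones(len(uv))]@W[:3,:3].T
    c=W[:3,3];return (c+d*((z-c[2])/d[:,2])[:,None])[:,:2]
def proj(n,p,T=None):
    m=camera_model(n);W=np.array(m['world_from_camera']) if n!='wrist' else T@np.array(m['T_tool_cam'])
    q=(np.atleast_2d(p)-W[:3,3])@W[:3,:3];return np.c_[m['cx']-m['fx']*q[:,0]/q[:,2],m['cy']+m['fy']*q[:,1]/q[:,2]]
def goto(xy,z,yaw,T=None):
    "yaw = world angle of tool y line (mod pi); prints shift in tool axes/25 and turn about tool z /8deg"
    T=pose() if T is None else T
    d=T[:3,:3].T@(np.array([*xy,z])-T[:3,3])
    cy=np.arctan2(T[1,1],T[0,1]);dy=(yaw-cy+np.pi/2)%np.pi-np.pi/2
    t=-np.degrees(dy)/8
    # tilt correction
    tilt=np.cross(T[:3,2],[0,0,-1]);tt=np.degrees(T[:3,:3].T@tilt)/8
    # shift per units if moved before turn
    print('now',T[:3,3].round(1),'yaw_y',np.degrees(cy).round(1),'shift units',(d/25).round(2),'turn z units',t.round(2),'tilt',tt.round(3))
E
python3 - <<'E'
from h import *
im=cv2.imread('pics/top0.png');hsv=cv2.cvtColor(im,cv2.COLOR_BGR2HSV)
def blob(m,box):
    x0,y0,x1,y1=box;k=np.zeros(m.shape[:2],np.uint8);k[y0:y1,x0:x1]=m[y0:y1,x0:x1]
    c=max(cv2.findContours(k,cv2.RETR_EXTERNAL,cv2.CHAIN_APPROX_NONE)[0],key=cv2.contourArea);return cv2.minAreaRect(cv2.convexHull(c))
def rep(nm,m,box,z):
    r=blob(m,box);b=cast('top',cv2.boxPoints(r),z);e1=b[1]-b[0];e2=b[2]-b[1]
    L=e1 if np.linalg.norm(e1)>np.linalg.norm(e2) else e2
    print(nm,'px',np.round(r[0],1),'ctr',b.mean(0).round(1),'size',np.linalg.norm(e1).round(),np.linalg.norm(e2).round(),'long deg',np.degrees(np.arctan2(L[1],L[0])).round(1)%180)
v=hsv[...,2];blue=((hsv[...,0]>100)&(hsv[...,0]<125)&(hsv[...,1]>120)).astype(np.uint8)
rep('plate',((v<75)*1).astype(np.uint8),(165,200,240,250),10)
print(v[180:190,275:285].mean(),hsv[225,250],im[225,250])
gr=((v>155)&(hsv[...,1]<22)).astype(np.uint8);rep('base',gr,(255,145,345,225),35)
rep('rack',blue,(362,180,448,228),22)
rep('dish',((hsv[...,1]>80)*1).astype(np.uint8),(300,235,335,265),10)
for nm,uv,z in(('win',(299,184.5),35),('pegL',(282,179),52),('pegR',(317.5,190),52),('o1',(388,206.5),76),('o2',(429,202),76),('dot',(378.5,217.5),22)):print(nm,cast('top',uv,z).round(1))
big=cv2.resize(im[140:260,160:460],None,fx=2.66,fy=2.66,interpolation=cv2.INTER_CUBIC);cv2.imwrite('pics/c1.png',big)
E
```

```text
plate px [200.9 222.3] ctr [496.7 299. ] size 62.0 143.0 long deg 77.1
126.19 [ 22  30 127] [112 123 127]Traceback (most recent call last):
  File "<stdin>", line 13, in <module>
  File "<stdin>", line 7, in rep
  File "<stdin>", line 5, in blob
ValueError: max() iterable argument is empty
```

Run:
```python
from h import *
im=cv2.imread('pics/top0.png');hsv=cv2.cvtColor(im,cv2.COLOR_BGR2HSV)
print(hsv[175,300],hsv[200,290],hsv[150,280])
def rep(nm,m,box,z):
    x0,y0,x1,y1=box;k=np.zeros(m.shape[:2],np.uint8);k[y0:y1,x0:x1]=m[y0:y1,x0:x1]
    cs=cv2.findContours(k,cv2.RETR_EXTERNAL,cv2.CHAIN_APPROX_NONE)[0]
    if not cs:print(nm,'none');return
    r=cv2.minAreaRect(max(cs,key=cv2.contourArea))
    b=cast('top',cv2.boxPoints(r),z);e1=b[1]-b[0];e2=b[2]-b[1]
    L=e1 if np.linalg.norm(e1)>np.linalg.norm(e2) else e2
    print(nm,'px',np.round(r[0],1),'ctr',b.mean(0).round(1),'size',np.linalg.norm(e1).round(),np.linalg.norm(e2).round(),'long deg',np.degrees(np.arctan2(L[1],L[0])).round(1)%180)
blue=((hsv[...,0]>100)&(hsv[...,0]<125)&(hsv[...,1]>120)).astype(np.uint8)
S=hsv[...,1]
rep('base',((S<18)&(hsv[...,2]>100)).astype(np.uint8),(255,145,345,225),35)
rep('rack',blue,(362,180,448,228),22)
rep('dish',(S>80).astype(np.uint8),(300,235,335,265),10)
for nm,uv,z in(('win',(299,184.5),35),('pegL',(282,179),52),('pegR',(317.5,190),52),('o1',(388,206.5),76),('o2',(429,202),76),('dot',(378.5,217.5),22)):print(nm,cast('top',uv,z).round(1))
big=cv2.resize(im[140:260,160:460],None,fx=2.66,fy=2.66,interpolation=cv2.INTER_CUBIC);cv2.imwrite('pics/c1.png',big)
```

```text
[ 21  20 127] [ 23  18 127] [ 26  29 123]
base px [270.3 183.7] ctr [606.5  91.7] size 11.0 2.0 long deg 146.9
rack px [404.5 204.8] ctr [ 542.  -306.1] size 201.0 81.0 long deg 96.5
dish px [316.  248.5] ctr [415.9 -41.8] size 47.0 50.0 long deg 179.3
win [[603.4   6.9]]
pegL [[617.1  56.1]]
pegR [[583.4 -47.7]]
o1 [[ 529.3 -248.7]]
o2 [[ 541.2 -366.9]]
dot [[ 504.5 -227.4]]
```

View pics/c1.png

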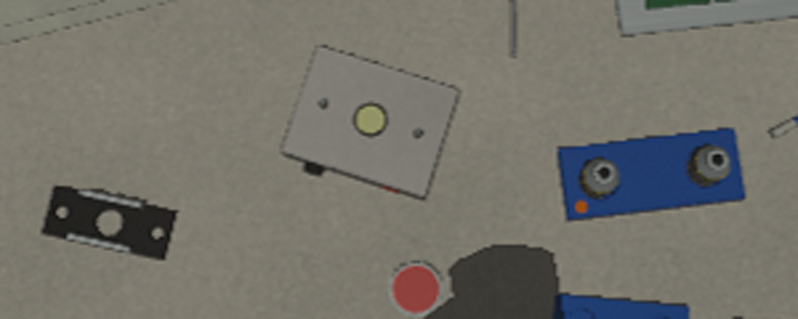

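```bash
r='print'; 
python3 -m crank '[[[0.71,-0.81,0,0,0,0,85],[0.71,-0.81,0,0,0,0,85],[0.71,-0.81,0,0,0,0,85],[0.71,-0.81,0,0,0,0,85],[0.71,-0.81,0,0,0,0,85],[0.71,-0.81,0,0,0,0,85],[0.71,-0.81,0,0,0,0,85],[0.71,-0.81,0,0,0,0,85]]]' 20
python3 -m crank '[[[0.71,-0.81,0,0,0,0,85],[0.71,-0.81,0,0,0,0,85],[0.71,-0.81,0,0,0,0,85],[0.71,-0.81,0,0,0,0,85],[0.71,-0.81,0,0,0,0,85],[0.71,-0.81,0,0,0,0,85],[0.71,-0.81,0,0,0,0,85],[0.71,-0.81,0,0,0,0,85]]]'
python3 -m crank '[[[0.71,-0.81,0.1,0,0,0,85],[0.71,-0.81,0.1,0,0,0,85],[0.71,-0.81,0.1,0,0,0,85],[0.71,-0.81,0.1,0,0,0,85],[0.71,-0.81,0.1,0,0,0,85],[0.71,-0.81,0.1,0,0,0,85],[0.71,-0.81,0.1,0,0,0,85],[0.71,-0.81,0.1,0,0,0,85]]]'
python3 -m crank '[[[0.71,-0.81,0.2,0,0,0,85],[0.71,-0.81,0.2,0,0,0,85],[0.71,-0.81,0.2,0,0,0,85],[0.71,-0.81,0.2,0,0,0,85],[0.71,-0.81,0.2,0,0,0,85],[0.71,-0.81,0.2,0,0,0,85],[0.71,-0.81,0.2,0,0,0,85],[0.71,-0.81,0.2,0,0,0,85]]]'
python3 -m crank '[[[0,0,0,0,0,-0.9,85],[0,0,0,0,0,-0.9,85],[0,0,0,0,0,-0.9,85],[0,0,0,0,0,-0.9,85],[0,0,0,0,0,-0.9,85],[0,0,0,0,0,-0.9,85],[0,0,0,0,0,-0.9,85],[0,0,0,0,0,-0.95,85]]]'
python3 - <<'E'
from h import *
goto((497,299),150,np.radians(-12.9))
T=pose();np.save('pics/T1.npy',T);cv2.imwrite('pics/w1.png',capture('wrist'))
E
```

```text
time_s: 0.95
eef_pos: [253.0, -295.5, 231.2]
ee_rot: [-0.0, 0.986, 0.166, -0.0]
force: [0.0, 0.2, 0.9]
grip_width: 0.991
grip_force: 0.0
time_s: 1.75
eef_pos: [334.2, -96.1, 231.3]
ee_rot: [0.0, 0.986, 0.166, 0.0]
force: [-0.3, -0.5, 0.1]
grip_width: 0.999
grip_force: 0.0
time_s: 2.55
eef_pos: [415.5, 103.5, 211.1]
ee_rot: [0.0, 0.986, 0.166, -0.0]
force: [-0.7, 0.2, 0.6]
grip_width: 0.999
grip_force: 0.0
time_s: 3.35
eef_pos: [496.8, 302.8, 170.8]
ee_rot: [0.0, 0.986, 0.166, -0.0]
force: [-0.3, -0.1, 0.4]
grip_width: 0.996
grip_force: 0.0
time_s: 4.15
eef_pos: [496.5, 301.8, 171.0]
ee_rot: [-0.0, 0.781, 0.625, -0.0]
force: [-0.4, -0.1, 0.2]
grip_width: 0.999
grip_force: 0.0
now [496.5 301.8 171. ] yaw_y -12.6 shift units [-0.1   0.04  0.84] turn z units 0.03 tilt [-0.004  0.002  0.   ]
```

View pics/w1.png

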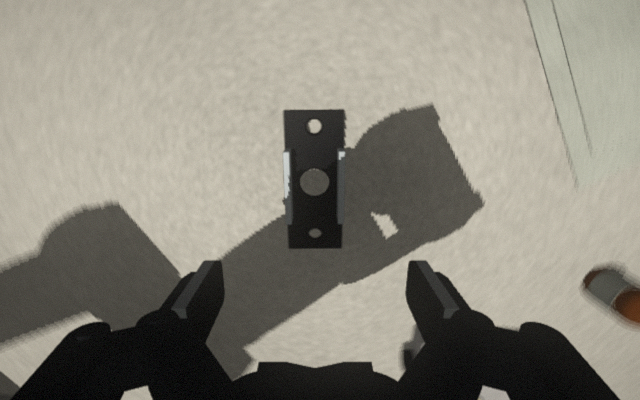

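Run:
```python
from h import *
T=np.load('pics/T1.npy');im=cv2.imread('pics/w1.png');v=im.max(2)
m=((v>70)*255).astype(np.uint8)[100:260,290:341]
cs,_=cv2.findContours(m,cv2.RETR_CCOMP,cv2.CHAIN_APPROX_NONE)
P=[]
for c in cs:
    a=cv2.contourArea(c)
    if 40<a<1500:
        e=cv2.fitEllipse(c);print(a,np.round(e[0],1)+[290,100],np.round(e[1],1))
# dark contour
d=((v<62)*255).astype(np.uint8);print(v[180,300],v[180,380],v[125,300])
uv=[(315,126.3),(314.5,181.5),(315,233)]
w=cast('wrist',uv,10,T);print(w.round(1));L=w[0]-w[2];print(np.linalg.norm(L),np.degrees(np.arctan2(L[1],L[0])))
```

```text
500.0 [315. 254.] [11.  70.9]
49.0 [314.6 232.6] [7.  9.5]
541.5 [313.9 181.4] [25.2 27.5]
74.5 [339.1 183. ] [ 2.6 74.5]
154.5 [314.  125.7] [14.1 14.2]
455.5 [314.  104.6] [10.  72.8]
73 79 54
[[508.5 354.5]
 [496.5 303.1]
 [485.  249.5]]
107.61754849569826 77.37715084496845
```

```bash
python3 -m crank '[[[0,0,0.9,0,0,0,85],[0,0,0.9,0,0,0,85],[0,0,0.9,0,0,0,85],[0,0,0.9,0,0,0,85],[0,0,0.9,0,0,0,85],[0,0,0.9,0,0,0,85],[0,0,0.8,0,0,0,85],[0,0,0.5,0,0,0,85]]]'
python3 -m crank '[[[0,0,0,0,0,0,50],[0,0,0,0,0,0,50],[0,0,0,0,0,0,50],[0,0,0,0,0,0,50],[0,0,0,0,0,0,50],[0,0,0,0,0,0,50],[0,0,0,0,0,0,50],[0,0,0,0,0,0,50]]]' 60
```

```text
time_s: 5.0
eef_pos: [496.0, 301.5, 2.1]
ee_rot: [-0.0, 0.783, 0.622, -0.001]
force: [-0.5, -0.4, -1.2]
grip_width: 0.994
grip_force: 0.0
time_s: 5.8
eef_pos: [497.3, 302.1, 4.9]
ee_rot: [0.0, 0.782, 0.623, 0.001]
force: [-0.1, 0.6, 6.1]
grip_width: 0.644
grip_force: 66.5
```

```bash
python3 -m crank '[[[0,0,-0.3,0,0,0,50],[0,0,-0.9,0,0,0,50],[0,0,-0.9,0,0,0,50],[0,0,-0.9,0,0,0,50],[0,0,-0.9,0,0,0,50],[0,0,-0.9,0,0,0,50],[0,0,-0.9,0,0,0,50],[0,0,-0.9,0,0,0,50]]]'
python3 -m crank '[[[-0.74,0.08,0,0,0,0,50],[-0.74,0.08,0,0,0,0,50],[-0.74,0.08,0,0,0,0,50],[-0.74,0.08,0,0,0,0,50],[-0.74,0.08,0,0,0,0,50],[-0.74,0.08,0,0,0,0,50],[-0.74,0.08,0,0,0,0,50],[-0.74,0.08,0,0,0,0,50]]]'
python3 -m crank '[[[-0.9,0.1,0,0,0,0.1,50],[-0.9,0.1,0,0,0,0.1,50],[-0.9,0.1,0,0,0,0.1,50],[-0.9,0.1,0,0,0,0.1,50],[-0.9,0.1,0,0,0,0.1,50],[-0.9,0.1,0,0,0,0.1,50],[-0.5,0.1,0,0,0,0.1,50],[0,0,0,0,0,0,50]]]'
python3 - <<'E'
from h import *
goto((602,5),150,np.radians(72-90))
T=pose();np.save('pics/T2.npy',T);cv2.imwrite('pics/w2.png',capture('wrist'))
E
```

```text
time_s: 6.6
eef_pos: [496.2, 301.7, 169.8]
ee_rot: [-0.0, 0.782, 0.623, -0.0]
force: [-0.0, 0.5, -2.6]
grip_width: 0.642
grip_force: 65.4
time_s: 7.4
eef_pos: [478.6, 153.2, 168.9]
ee_rot: [-0.0, 0.782, 0.623, -0.0]
force: [0.5, -0.2, -2.5]
grip_width: 0.641
grip_force: 65.6
time_s: 8.2
eef_pos: [457.3, 6.1, 169.0]
ee_rot: [0.0, 0.812, 0.583, -0.0]
force: [-0.2, 0.5, -2.5]
grip_width: 0.642
grip_force: 65.5
now [457.3   6.1 169. ] yaw_y -18.7 shift units [1.81 5.5  0.76] turn z units -0.08 tilt [ 0.     0.001 -0.   ]
```

View pics/w2.png

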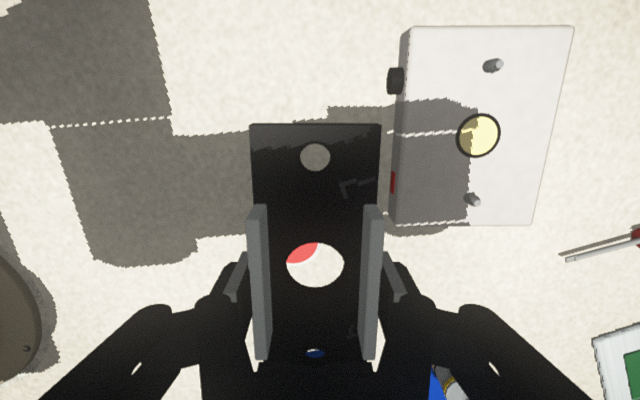

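Run:
```python
from h import *
im=cv2.imread('pics/w2.png')
a=cv2.resize(im[45:90,465:520],None,fx=7,fy=7,interpolation=cv2.INTER_CUBIC)
b=cv2.resize(im[180:225,450:505],None,fx=7,fy=7,interpolation=cv2.INTER_CUBIC)
cv2.imwrite('pics/c2.png',np.hstack([a,b]))
hsv=cv2.cvtColor(im,cv2.COLOR_BGR2HSV);m=((hsv[...,1]>60)&(abs(hsv[...,0].astype(int)-27)<8)).astype(np.uint8);m[:,:440]=0;m[:100]=0;m[170:]=0
c=max(cv2.findContours(m,0,1)[0],key=cv2.contourArea);print(cv2.fitEllipse(cv2.convexHull(c)),cv2.contourArea(c))
v=im.max(2);h=((v>60)*1).astype(np.uint8);
for y0,y1 in((140,176),(235,296)):
    k=np.zeros_like(h);k[y0:y1,275:355]=h[y0:y1,275:355]
    c=max(cv2.findContours(k,0,1)[0],key=cv2.contourArea);print(cv2.fitEllipse(c))
```

```text
((478.266357421875, 135.31382751464844), (36.443260192871094, 42.11904525756836), 44.940120697021484) 1157.0
((314.7276306152344, 156.7010955810547), (27.047809600830078, 29.481220245361328), 87.98990631103516)
((314.70159912109375, 264.3744201660156), (44.951419830322266, 57.415977478027344), 90.5359115600586)
```

View pics/c2.png

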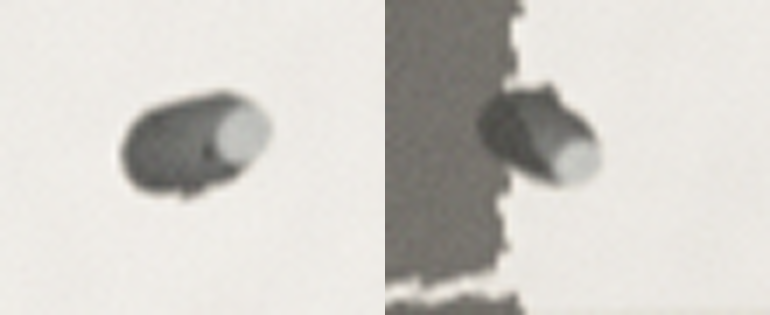

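Run:
```python
from h import *
T=np.load('pics/T2.npy')
t=cast('wrist',[(499.7,63.9),(477.4,202.9)],52,T);f=cast('wrist',[(488.1,66.4),(468.6,197.4)],35,T);w=cast('wrist',(478.3,135.3),35,T)
for a in(t,f):
    L=a[0]-a[1];print(a.round(1).tolist(),'mid',a.mean(0).round(1),np.linalg.norm(L).round(1),np.degrees(np.arctan2(L[1],L[0])).round(2))
print('win',w.round(1))
zt=T[2,3]+5
p=cast('wrist',[(314.7,156.7),(314.7,264.4)],zt,T);print('plate holes in tool',((np.c_[p,[zt,zt]]-T[:3,3])@T[:3,:3]).round(1))
goto(t.mean(0),140,np.arctan2(*(t[0]-t[1])[::-1])-np.pi/2,T)
```

```text
[[621.6, 59.8], [587.1, -44.3]] mid [604.4   7.8] 109.7 71.64
[[621.7, 59.5], [587.3, -44.8]] mid [604.5   7.4] 109.8 71.74
win [[605.    7.8]]
plate holes in tool [[55.3 -0.1 -5. ]
 [ 3.  -0.1 -5. ]]
now [457.3   6.1 169. ] yaw_y -18.7 shift units [1.95 5.55 1.16] turn z units -0.04 tilt [ 0.     0.001 -0.   ]
```

```bash
python3 -m crank '[[[0.25,0.75,0.1,0,0,0,50],[0.25,0.75,0.1,0,0,0,50],[0.25,0.75,0.1,0,0,0,50],[0.25,0.75,0.1,0,0,0,50],[0.25,0.75,0.1,0,0,0,50],[0.25,0.75,0.1,0,0,0,50],[0.25,0.75,0.1,0,0,0,50],[0.21,0.31,0.1,0,0,-0.04,50]]]'
python3 -m crank '[[[0,0,0.5,0,0,0,50],[0,0,0.5,0,0,0,50],[0,0,0.5,0,0,0,50],[0,0,0.5,0,0,0,50],[0,0,0.5,0,0,0,50],[0,0,0.4,0,0,0,50],[0,0,0,0,0,0,50],[0,0,0,0,0,0,50]]]'
python3 -c "
from h import *
goto((604.6,7.7),39,np.radians(71.7-90))"
```

```text
time_s: 9.05
eef_pos: [605.8, 10.4, 148.2]
ee_rot: [-0.0, 0.81, 0.587, 0.0]
force: [-0.8, -1.5, -2.1]
grip_width: 0.64
grip_force: 65.4
time_s: 9.85
eef_pos: [604.9, 9.3, 76.4]
ee_rot: [0.0, 0.81, 0.586, 0.0]
force: [0.0, 1.2, -1.4]
grip_width: 0.639
grip_force: 65.4
now [604.9   9.3  76.4] yaw_y -18.2 shift units [-0.06  0.01  1.5 ] turn z units 0.01 tilt [ 0.002 -0.    -0.   ]
```

```bash
python3 -m crank '[[[-0.05,0,0.1,0,0,0,50],[0,0,0.2,0,0,0,50],[0,0,0.2,0,0,0,50],[0,0,0.2,0,0,0,50],[0,0,0.1,0,0,0,50],[0,0,0.1,0,0,0,50],[0,0,0.1,0,0,0,50],[0,0,0,0,0,0,50]]]'
python3 -c "
from h import *
goto((604.6,7.7),39,np.radians(71.7-90));print(sense()['force'],sense()['wrist_torque'])"
```

```text
time_s: 10.65
eef_pos: [604.2, 8.2, 51.0]
ee_rot: [-0.0, 0.81, 0.586, -0.0]
force: [-0.4, 0.3, -2.8]
grip_width: 0.645
grip_force: 65.4
now [604.2   8.2  51. ] yaw_y -18.2 shift units [-0.01  0.02  0.48] turn z units 0.01 tilt [-0.004  0.001 -0.   ]
[-0.39922108  0.26055729 -2.82979766] [-0.01165633 -0.01729326 -0.03006519]
```

Underside is ~5 mm below the tips with no contact force: the pegs are in. Continue down.

```bash
python3 -m crank '[[[0,0,0.1,0,0,0,50],[0,0,0.1,0,0,0,50],[0,0,0.1,0,0,0,50],[0,0,0.05,0,0,0,50],[0,0,0.05,0,0,0,50],[0,0,0.04,0,0,0,50],[0,0,0.04,0,0,0,50],[0,0,0,0,0,0,50]]]'
```

```text
time_s: 11.45
eef_pos: [604.4, 8.1, 39.9]
ee_rot: [0.0, 0.81, 0.586, 0.0]
force: [-2.7, -0.3, 4.1]
grip_width: 0.643
grip_force: 66.1
```

```bash
python3 -m crank '[[[0,0,0.04,0,0,0,50],[0,0,0,0,0,0,50],[0,0,0,0,0,0,85],[0,0,0,0,0,0,85],[0,0,0,0,0,0,85],[0,0,0,0,0,0,85],[0,0,0,0,0,0,85],[0,0,0,0,0,0,85]]]'
python3 -m crank '[[[0,0,-0.5,0,0,0,85],[0,0,-0.9,0,0,0,85],[0,0,-0.9,0,0,0,85],[0,0,-0.9,0,0,0,85],[0,0,-0.9,0,0,0,85],[0,0,-0.9,0,0,0,85],[0,0,0,0,0,0,85],[0,0,0,0,0,0,85]]]'
python3 - <<'E'
from h import *
T=pose();np.save('pics/T3.npy',T);cv2.imwrite('pics/w3.png',capture('wrist'))
goto((536,-246),150,0)
E
```

```text
time_s: 12.25
eef_pos: [604.4, 8.1, 38.2]
ee_rot: [-0.0, 0.81, 0.586, -0.0]
force: [-0.0, 0.2, 0.2]
grip_width: 0.994
grip_force: 0.0
time_s: 13.05
eef_pos: [604.3, 8.1, 163.5]
ee_rot: [0.0, 0.81, 0.586, 0.0]
force: [-0.6, 1.2, -0.9]
grip_width: 0.997
grip_force: 0.0
now [604.    8.2 162.7] yaw_y -18.2 shift units [-10.51   0.6    0.51] turn z units -2.28 tilt [-0.008  0.001 -0.   ]
```

View pics/w3.png

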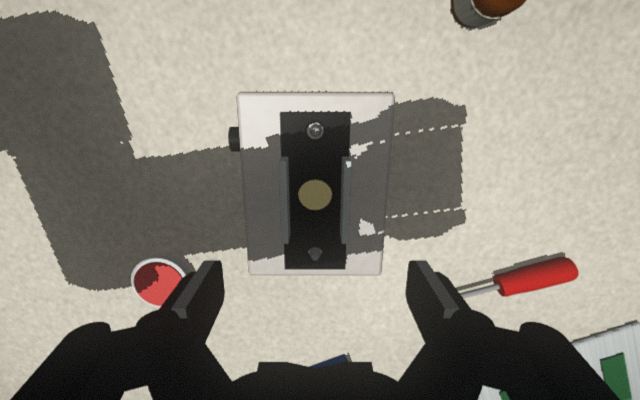

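```bash
python3 -m crank '[[[-0.66,0.04,0,0,0,0,85],[-0.66,0.04,0,0,0,0,85],[-0.66,0.04,0,0,0,0,85],[-0.66,0.04,0,0,0,0,85],[-0.66,0.04,0,0,0,0,85],[-0.66,0.04,0,0,0,0,85],[-0.66,0.04,0,0,0,0,85],[-0.66,0.04,0,0,0,0,85]]]'
python3 -m crank '[[[-0.87,0.04,0,0,0,0,85],[-0.87,0.04,0,0,0,0,85],[-0.87,0.04,0,0,0,0,85],[-0.87,0.04,0,0,0,0,85],[-0.87,0.04,0,0,0,0,85],[-0.87,0.04,0,0,0,0,85],[0,0,0,0,0,-0.8,85],[0,0,0,0,0,-0.8,85]]]'
python3 -m crank '[[[0,0,0,0,0,-0.8,85],[0,0,0,0,0,-0.69,85],[0,0,0,0,0,0,85],[0,0,0,0,0,0,85],[0,0,0,0,0,0,85],[0,0,0,0,0,0,85],[0,0,0,0,0,0,85],[0,0,0,0,0,0,85]]]'
python3 - <<'E'
from h import *
T=pose();np.save('pics/T4.npy',T);cv2.imwrite('pics/w4.png',capture('wrist'))
goto((536,-246),150,np.radians(6.5))
# seated opening from w3
T=np.load('pics/T3.npy');print(cast('wrist',[(315,130),(315,195),(315,252)],[45,45,45][0],T).round(1))
E
```

```text
time_s: 13.9
eef_pos: [570.3, -121.2, 163.3]
ee_rot: [0.0, 0.81, 0.586, 0.0]
force: [0.2, -0.4, -0.7]
grip_width: 0.998
grip_force: 0.0
time_s: 14.7
eef_pos: [535.1, -246.9, 163.2]
ee_rot: [-0.0, 0.739, 0.674, 0.0]
force: [0.6, 0.5, -0.1]
grip_width: 0.995
grip_force: 0.0
time_s: 15.5
eef_pos: [535.6, -245.6, 163.3]
ee_rot: [0.0, 0.666, 0.746, 0.0]
force: [0.0, 0.1, -0.2]
grip_width: 0.995
grip_force: 0.0
now [ 535.6 -245.6  163.3] yaw_y 6.5 shift units [-0.02  0.01  0.53] turn z units -0.0 tilt [ 0. -0.  0.]
[[621.8  60.1]
 [604.8   8.4]
 [588.  -42.8]]
```

View pics/w4.png

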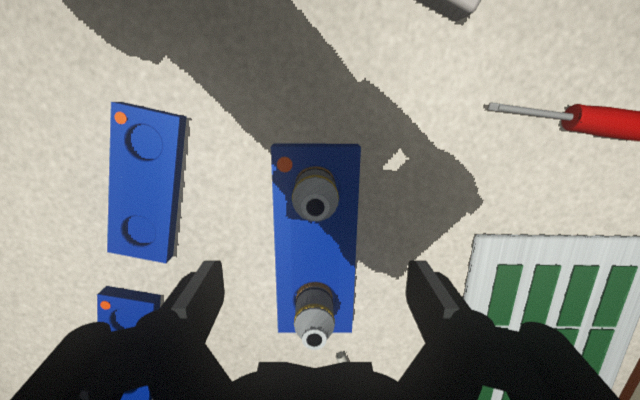

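Run:
```python
from h import *
T=np.load('pics/T4.npy')
w=cast('wrist',[(316,207),(314.5,339)],76,T);print(w.round(1),np.linalg.norm(w[0]-w[1]));goto(w[0],26,np.radians(6.5))
L=w[0]-w[1];print(np.degrees(np.arctan2(L[1],L[0])))
# rack near-top corners
c=cast('wrist',[(272,144),(360,144)],22,T);print(c.round(1),np.linalg.norm(c[0]-c[1]))
a=(c[0]+c[1])/2;u=L/np.linalg.norm(L);print('nest1',(a-40*u).round(1),'nest2',(a-160*u).round(1))
```

```text
[[ 536.7 -245.1]
 [ 549.4 -367.2]] 122.809666898932
now [ 535.6 -245.6  163.3] yaw_y 6.5 shift units [0.02 0.04 5.49] turn z units -0.0 tilt [ 0. -0.  0.]
95.93589797596574
[[ 493.7 -209.5]
 [ 570.9 -200.8]] 77.6510535286236
nest1 [ 536.4 -244.9] nest2 [ 548.9 -364.3]
```

```bash
python3 -m crank '[[[0,0.04,0.8,0,0,0,85],[0,0,0.8,0,0,0,85],[0,0,0.8,0,0,0,85],[0,0,0.8,0,0,0,85],[0,0,0.8,0,0,0,85],[0,0,0.8,0,0,0,85],[0,0,0.5,0,0,0,85],[0,0,0.2,0,0,0,85]]]'
python3 -m crank '[[[0,0,0,0,0,0,30],[0,0,0,0,0,0,30],[0,0,0,0,0,0,30],[0,0,0,0,0,0,30],[0,0,0,0,0,0,30],[0,0,0,0,0,0,30],[0,0,0,0,0,0,30],[0,0,0,0,0,0,30]]]' 60
python3 -m crank '[[[0,0,-0.2,0,0,0,30],[0,0,-0.4,0,0,0,30],[0,0,-0.8,0,0,0,30],[0,0,-0.8,0,0,0,30],[0,0,-0.8,0,0,0,30],[0,0,-0.8,0,0,0,30],[0,0,-0.5,0,0,0,30],[0,0,0,0,0,0,30]]]'
python3 -m crank '[[[0,0,0,0,0,0,30],[0,0,0,0,0,0,30],[0,0,0,0,0,0,30],[0,0,0,0,0,0,30],[0,0,0,0,0,0,30],[0,0,0,0,0,0,30],[0,0,0,0,0,0,30],[0,0,0,0,0,0,30]]]'
python3 - <<'E'
from h import *
f=[]
for i in range(6):capture('top');f.append(sense()['force'])
print(np.mean(f,0),np.std(f,0))
im=capture('scene');cv2.imwrite('pics/s5.png',cv2.resize(im[200:320,180:330],None,fx=3,fy=3))
E
```

```text
time_s: 16.35
eef_pos: [536.3, -245.2, 24.7]
ee_rot: [-0.001, 0.666, 0.746, -0.0]
force: [-0.3, 0.1, -0.3]
grip_width: 0.997
grip_force: 0.0
time_s: 17.15
eef_pos: [536.9, -245.8, 27.0]
ee_rot: [0.001, 0.666, 0.746, -0.0]
force: [-3.0, 1.2, 4.9]
grip_width: 0.435
grip_force: 60.0
time_s: 17.95
eef_pos: [537.2, -245.8, 135.1]
ee_rot: [0.002, 0.666, 0.746, 0.0]
force: [0.2, 0.3, -4.5]
grip_width: 0.428
grip_force: 60.8
time_s: 18.75
eef_pos: [536.6, -245.5, 133.3]
ee_rot: [-0.0, 0.666, 0.746, -0.0]
force: [-0.7, 0.4, -4.0]
grip_width: 0.431
grip_force: 60.7
[-0.21928081  0.09778744 -4.37458624] [0.45238821 0.26379226 0.36861125]
```

View pics/s5.png

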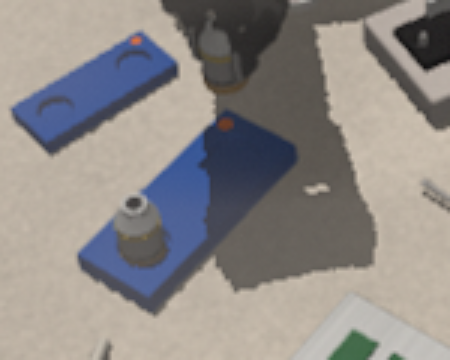

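```bash
python3 -m crank '[[[0,0,0.5,0,0,0,30],[0,0,0.8,0,0,0,30],[0,0,0.8,0,0,0,30],[0,0,0.8,0,0,0,30],[0,0,0.6,0,0,0,30],[0,0,0.4,0,0,0,30],[0,0,0.2,0,0,0,30],[0,0,0.1,0,0,0,30]]]'
python3 -m crank '[[[0,0,0.04,0,0,0,30],[0,0,0.04,0,0,0,30],[0,0,0,0,0,0,30],[0,0,0,0,0,0,30],[0,0,0,0,0,0,30],[0,0,0,0,0,0,30],[0,0,0,0,0,0,30],[0,0,0,0,0,0,30]]]'
python3 -c "
from h import *
s=sense();print(s['force'],s['wrist_torque'])"
```

```text
time_s: 19.9
eef_pos: [536.6, -245.5, 28.0]
ee_rot: [-0.0, 0.666, 0.746, -0.0]
force: [0.5, 0.3, -3.7]
grip_width: 0.433
grip_force: 60.7
time_s: 20.7
eef_pos: [537.0, -245.7, 27.0]
ee_rot: [0.001, 0.666, 0.746, 0.0]
force: [-2.3, 1.9, 6.0]
grip_width: 0.437
grip_force: 61.5
[-2.27047429  1.88010075  6.01922333] [0.22519769 0.34546874 0.00815008]
```

```bash
python3 -m crank '[[[0,0,0,0,0,0,45],[0,0,0,0,0,0,55],[0,0,0,0,0,0,85],[0,0,0,0,0,0,85],[0,0,0,0,0,0,85],[0,0,0,0,0,0,85],[0,0,-0.3,0,0,0,85],[0,0,-0.6,0,0,0,85]]]'
python3 -m crank '[[[0,0,-0.8,0,0,0,85],[0,0,-0.8,0,0,0,85],[0,0,-0.8,0,0,0,85],[0,0,-0.8,0,0,0,85],[0,0,-0.8,0,0,0,85],[0,0,-0.5,0,0,0,85],[-0.5,0,0,0,0,0,85],[-0.7,0,0,0,0,0,85]]]'
python3 -m crank '[[[-0.8,-0.01,0,0,0,0,85],[-0.8,-0.01,0,0,0,0,85],[-0.8,-0.01,0,0,0,0,85],[-0.8,-0.01,0,0,0,0,85],[-0.45,0,0,0,0,0,85],[0,0,0,0,0,0,85],[0,0,0,0,0,0,85],[0,0,0,0,0,0,85]]]'
python3 - <<'E'
from h import *
T=pose();np.save('pics/T6.npy',T);cv2.imwrite('pics/w6.png',capture('wrist'))
goto((549,-365.5),26,np.radians(6.5))
E
```

```text
time_s: 21.5
eef_pos: [536.2, -245.2, 48.8]
ee_rot: [-0.001, 0.666, 0.746, -0.0]
force: [-0.3, 0.4, 0.8]
grip_width: 0.995
grip_force: 0.0
time_s: 22.3
eef_pos: [540.1, -275.7, 161.4]
ee_rot: [0.0, 0.665, 0.746, -0.0]
force: [0.1, 0.5, 0.2]
grip_width: 0.992
grip_force: 0.0
time_s: 23.1
eef_pos: [549.5, -365.3, 161.3]
ee_rot: [-0.0, 0.666, 0.746, 0.0]
force: [0.1, 0.3, 0.1]
grip_width: 0.995
grip_force: 0.0
now [ 549.5 -365.3  161.4] yaw_y 6.6 shift units [-0.01 -0.02  5.42] turn z units 0.01 tilt [-0.    -0.001  0.   ]
```

View pics/w6.png

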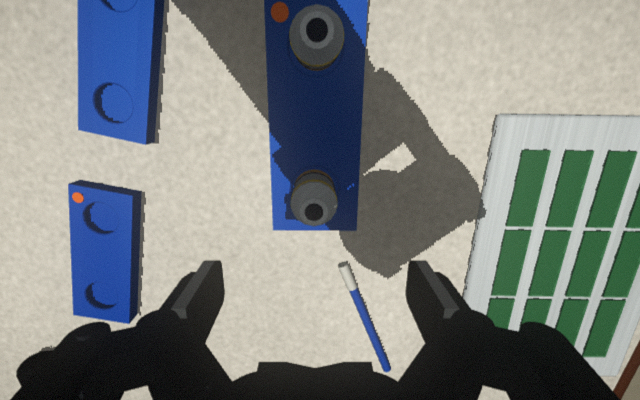

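```bash
python3 -m crank '[[[-0.1,-0.02,0.8,0,0,0,85],[0,0,0.8,0,0,0,85],[0,0,0.8,0,0,0,85],[0,0,0.8,0,0,0,85],[0,0,0.8,0,0,0,85],[0,0,0.8,0,0,0,85],[0,0,0.4,0,0,0,85],[0,0,0.22,0,0,0,85]]]'
python3 -m crank '[[[0,0,0,0,0,0,30],[0,0,0,0,0,0,30],[0,0,0,0,0,0,30],[0,0,0,0,0,0,30],[0,0,0,0,0,0,30],[0,0,0,0,0,0,30],[0,0,0,0,0,0,30],[0,0,0,0,0,0,30]]]' 60
python3 -m crank '[[[0,0,-0.2,0,0,0,30],[0,0,-0.4,0,0,0,30],[0,0,-0.8,0,0,0,30],[0,0,-0.8,0,0,0,30],[0,0,-0.8,0,0,0,30],[0,0,-0.8,0,0,0,30],[0,0,-0.5,0,0,0,30],[0,0,0,0,0,0,30]]]'
python3 -m crank '[[[0,0,0,0,0,0,30],[0,0,0,0,0,0,30],[0,0,0,0,0,0,30],[0,0,0,0,0,0,30],[0,0,0,0,0,0,30],[0,0,0,0,0,0,30],[0,0,0,0,0,0,30],[0,0,0,0,0,0,30]]]'
python3 - <<'E'
from h import *
f=[]
for i in range(6):capture('top');f.append(sense()['force'])
print(np.mean(f,0),np.std(f,0));goto((549,-367.5),26,np.radians(6.5))
E
```

```text
time_s: 23.95
eef_pos: [549.1, -368.1, 25.2]
ee_rot: [-0.0, 0.666, 0.746, 0.0]
force: [-1.4, -0.1, -0.2]
grip_width: 0.997
grip_force: 0.0
time_s: 24.75
eef_pos: [549.5, -369.0, 27.1]
ee_rot: [0.001, 0.666, 0.746, -0.0]
force: [-1.3, 0.4, 7.2]
grip_width: 0.437
grip_force: 60.3
time_s: 25.55
eef_pos: [549.7, -369.1, 135.4]
ee_rot: [0.002, 0.666, 0.746, -0.0]
force: [0.3, 0.1, -2.3]
grip_width: 0.438
grip_force: 60.3
time_s: 26.35
eef_pos: [549.2, -368.6, 133.3]
ee_rot: [0.0, 0.666, 0.746, -0.0]
force: [-0.2, -0.0, -1.6]
grip_width: 0.436
grip_force: 60.3
[-0.01959808  0.18376753 -1.65852644] [0.55127995 0.4153178  0.44905075]
now [ 549.2 -368.6  133.3] yaw_y 6.5 shift units [ 0.04 -0.    4.29] turn z units 0.0 tilt [ 0. -0.  0.]
```

```bash
python3 -m crank '[[[0,0,0.5,0,0,0,30],[0,0,0.8,0,0,0,30],[0,0,0.8,0,0,0,30],[0,0,0.8,0,0,0,30],[0,0,0.6,0,0,0,30],[0,0,0.4,0,0,0,30],[0,0,0.2,0,0,0,30],[0,0,0.1,0,0,0,30]]]'
python3 -m crank '[[[0,0,0.04,0,0,0,30],[0,0,0.04,0,0,0,30],[0,0,0,0,0,0,30],[0,0,0,0,0,0,30],[0,0,0,0,0,0,30],[0,0,0,0,0,0,30],[0,0,0,0,0,0,30],[0,0,0,0,0,0,30]]]'
```

```text
time_s: 27.45
eef_pos: [549.3, -368.7, 28.2]
ee_rot: [0.0, 0.666, 0.746, -0.0]
force: [0.0, -0.8, -2.9]
grip_width: 0.439
grip_force: 60.3
time_s: 28.25
eef_pos: [549.5, -368.9, 27.1]
ee_rot: [0.001, 0.666, 0.746, -0.0]
force: [-1.0, 0.9, 5.0]
grip_width: 0.433
grip_force: 60.9
```

```bash
python3 -m crank '[[[0,0,0,0,0,0,45],[0,0,0,0,0,0,55],[0,0,0,0,0,0,85],[0,0,0,0,0,0,85],[0,0,0,0,0,0,85],[0,0,0,0,0,0,85],[0,0,-0.3,0,0,0,85],[0,0,-0.6,0,0,0,85]]]'
python3 -m crank '[[[0,0,-0.8,0,0,0,85],[0,0,-0.8,0,0,0,85],[0,0,-0.8,0,0,0,85],[0,0,-0.8,0,0,0,85],[0,0,-0.8,0,0,0,85],[0,0,-0.5,0,0,0,85],[0.5,0,0,0,0,0,85],[0.7,0,0,0,0,0,85]]]'
python3 -m crank '[[[0.8,0.01,0,0,0,0,85],[0.8,0.01,0,0,0,0,85],[0.8,0.01,0,0,0,0,85],[0.8,0.01,0,0,0,0,85],[0.55,0.02,0,0,0,0,85],[0,0,0,0,0,0,85],[0,0,0,0,0,0,85],[0,0,0,0,0,0,85]]]'
python3 - <<'E'
from h import *
T=pose();np.save('pics/T7.npy',T);cv2.imwrite('pics/w7.png',capture('wrist'))
goto((536.6,-245.5),25.5,np.radians(6.5))
E
```

```text
time_s: 29.05
eef_pos: [548.8, -368.2, 48.7]
ee_rot: [-0.001, 0.666, 0.746, 0.0]
force: [1.3, -0.5, 0.2]
grip_width: 0.992
grip_force: 0.0
time_s: 29.85
eef_pos: [545.6, -339.0, 162.2]
ee_rot: [0.001, 0.666, 0.746, -0.0]
force: [1.1, 0.1, 0.6]
grip_width: 1.0
grip_force: 0.0
time_s: 30.65
eef_pos: [536.7, -246.4, 161.3]
ee_rot: [0.0, 0.666, 0.746, -0.0]
force: [-0.4, 0.4, 0.3]
grip_width: 0.999
grip_force: 0.0
now [ 536.6 -246.3  161.2] yaw_y 6.5 shift units [0.03 0.   5.43] turn z units -0.0 tilt [-0.     0.001 -0.   ]
```

View pics/w7.png

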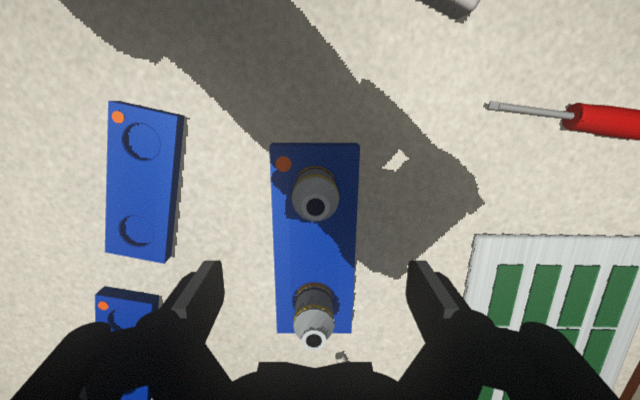

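```bash
python3 -m crank '[[[0.03,0,0.8,0,0,0,85],[0,0,0.8,0,0,0,85],[0,0,0.8,0,0,0,85],[0,0,0.8,0,0,0,85],[0,0,0.8,0,0,0,85],[0,0,0.8,0,0,0,85],[0,0,0.4,0,0,0,85],[0,0,0.22,0,0,0,85]]]'
python3 -m crank '[[[0,0,0,0,0,0,30],[0,0,0,0,0,0,30],[0,0,0,0,0,0,30],[0,0,0,0,0,0,30],[0,0,0,0,0,0,30],[0,0,0,0,0,0,30],[0,0,0,0,0,0,30],[0,0,0,0,0,0,30]]]' 60
python3 -m crank '[[[0,0,-0.2,0,0,0,30],[0,0,-0.4,0,0,0,30],[0,0,-0.8,0,0,0,30],[0,0,-0.8,0,0,0,30],[0,0,-0.8,0,0,0,30],[0,0,-0.8,0,0,0,30],[0,0,-0.6,0,0,0,30],[0,0,-0.3,0,0,0,30]]]'
python3 - <<'E'
from h import *
T=pose();im=capture('wrist');cv2.imwrite('pics/w8.png',im[150:400,220:420])
print(sense()['force'])
goto((604.7,8),140,np.radians(6.5))
E
```

```text
time_s: 31.5
eef_pos: [536.3, -245.0, 25.0]
ee_rot: [-0.0, 0.666, 0.746, -0.0]
force: [0.6, 0.0, -0.2]
grip_width: 0.994
grip_force: 0.0
time_s: 32.3
eef_pos: [537.0, -245.1, 27.0]
ee_rot: [0.001, 0.666, 0.746, 0.0]
force: [-1.3, -0.4, 6.3]
grip_width: 0.43
grip_force: 60.4
time_s: 33.1
eef_pos: [536.8, -244.9, 145.1]
ee_rot: [0.001, 0.666, 0.746, 0.0]
force: [0.0, 0.4, -4.1]
grip_width: 0.435
grip_force: 60.8
[ 0.57336133  0.44541608 -3.0266589 ]
now [ 537.  -245.   145.5] yaw_y 6.5 shift units [9.75 3.84 0.21] turn z units 0.0 tilt [0.015 0.013 0.   ]
```

View pics/w8.png

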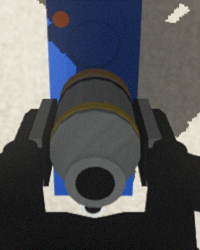

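```bash
python3 -m crank '[[[0.6,0.24,0,0,0,0,30],[0.6,0.24,0,0,0,0,30],[0.6,0.24,0,0,0,0,30],[0.6,0.24,0,0,0,0,30],[0.6,0.24,0,0,0,0,30],[0.6,0.24,0,0,0,0,30],[0.6,0.24,0,0,0,0,30],[0.6,0.24,0,0,0,0,30]]]'
python3 -m crank '[[[0.8,0.31,0,0,0,0,30],[0.8,0.31,0,0,0,0,30],[0.8,0.31,0,0,0,0,30],[0.8,0.31,0,0,0,0,30],[0.8,0.31,0,0,0,0,30],[0.6,0.23,0,0,0,0,30],[0.3,0.14,0,0,0,0,30],[0,0,0,0,0,0,30]]]'
python3 - <<'E'
from h import *
T=pose();z=T[2,3]+49.2
p=cast('wrist',(315,333),z,T)[0];o=(np.array([*p,z])-T[:3,3])@T[:3,:3];print('nose in tool',o.round(1))
goto((604.7,8),109.5,np.radians(6.5),T)
E
```

```text
time_s: 33.95
eef_pos: [571.0, -118.7, 143.3]
ee_rot: [-0.0, 0.666, 0.746, -0.0]
force: [-1.0, -0.4, -4.0]
grip_width: 0.43
grip_force: 61.2
time_s: 34.75
eef_pos: [604.6, 7.9, 143.2]
ee_rot: [-0.0, 0.665, 0.747, -0.0]
force: [-0.3, -1.1, -4.6]
grip_width: 0.435
grip_force: 61.2
nose in tool [  0.5   0.2 -49.2]
now [604.6   7.9 143.2] yaw_y 6.6 shift units [0.   0.   1.35] turn z units 0.01 tilt [-0.001  0.     0.   ]
```

```bash
python3 -m crank '[[[0,0,0.2,0,0,0,30],[0,0,0.3,0,0,0,30],[0,0,0.3,0,0,0,30],[0,0,0.3,0,0,0,30],[0,0,0.15,0,0,0,30],[0,0,0.08,0,0,0,30],[0,0,0,0,0,0,30],[0,0,0,0,0,0,30]]]'
python3 -m crank '[[[0,0,0,0,0,0,30],[0,0,0,0,0,0,30],[0,0,0,0,0,0,30],[0,0,0,0,0,0,30],[0,0,0,0,0,0,30],[0,0,0,0,0,0,30],[0,0,0,0,0,0,30],[0,0,0,0,0,0,30]]]'
python3 - <<'E'
from h import *
im=capture('scene');cv2.imwrite('pics/s9.png',cv2.resize(im[120:320,180:440],None,fx=3,fy=3)[:600])
goto((604.7,8),110,np.radians(6.5))
E
```

```text
time_s: 35.55
eef_pos: [604.6, 7.0, 110.3]
ee_rot: [0.0, 0.666, 0.746, 0.0]
force: [0.4, -0.4, -4.1]
grip_width: 0.433
grip_force: 61.2
time_s: 36.35
eef_pos: [604.4, 7.1, 110.0]
ee_rot: [-0.0, 0.666, 0.746, 0.0]
force: [0.3, 0.9, -3.7]
grip_width: 0.433
grip_force: 61.3
now [604.4   7.1 110. ] yaw_y 6.5 shift units [0.03 0.01 0.  ] turn z units 0.0 tilt [-0. -0. -0.]
```

View pics/s9.png

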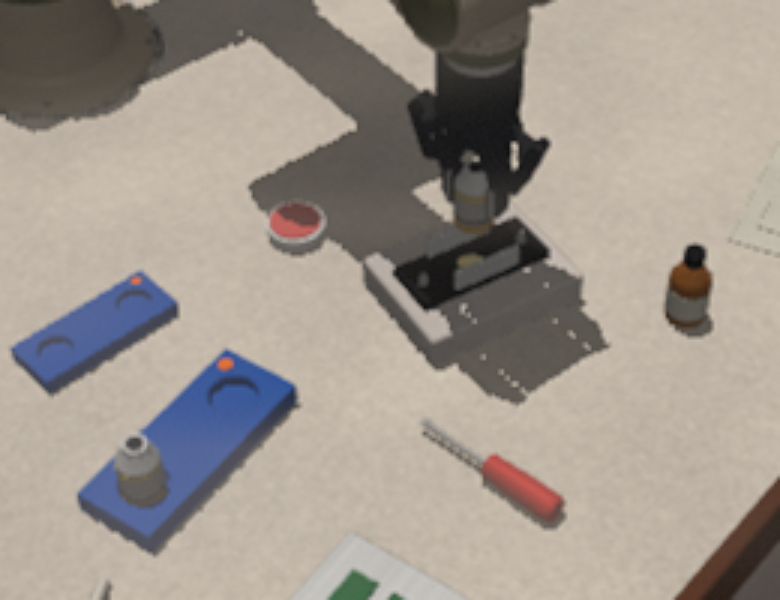

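The plate is seated. The light objective stands in nest 2, and the heavy one is held upright over the lit opening. The bystanders look undisturbed, so I'm handing in.

```bash
python3 -c "
from rig import *
print(finish_job())"
```

```text
the job is handed in; nothing more can be done
None
```

The job is handed in at about 36 s: the plate is seated on the pegs, objective 2 (about 0.17 kg, the empty one) stands released in nest 2, and objective 1 (about 0.44 kg, the complete one) is held upright about 50 mm above the lit opening; no verdict came back.

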